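Make up two microscope kits

TASK

Make up the two microscope kits from the stock on the bench. In the long tray put the slide box in the long bay, the longer objective in the middle bay and the tall slim vial in the end bay; in the short tray put the wide jar in the larger bay and the eyepiece in the smaller one. Everything must stand upright, flat on the floor of its bay; set things down rather than drop them, and leave the two spares, the short fat objective and the squat vial, where they are.

Things in the scene. Friction and masses are not known exactly. Their poses are not given: they have to be found in the camera images.
- long_tray: Long white plastic kit tray, three bays in a row, fixed, 66 (x) x 224 (y) mm. Origin: centre of its underside. Floor 3 mm thick; 4 mm walls, 12 mm high. In its frame the long bay (58 x 100 mm) is centred at y -58 mm, the middle bay (58 x 54) at y +23, the end bay (58 x 54) at y +81, all at x 0. Yaw within 0.2 rad of 0: the long bay is at the robot's right (-y) end.
- short_tray: Short white plastic kit tray with two bays, fixed, 82 (x) x 140 (y) mm. Origin: centre of its underside. Floor 3 mm thick; 4 mm walls, 12 mm high. In its frame the larger bay (74 x 74 mm) is centred at y -29 mm, the smaller bay (74 along x, 54 along y) at y +39, both at x 0. Yaw within 0.2 rad of 0: the larger bay is at the robot's right (-y) end.
- slide_box: Black plastic microscope-slide box with a grey seam, 84 (x) x 34 (y) x 36 (z) mm, lying flat, about 90 g, any yaw. Origin: centre of its underside; x along its length. It goes lengthwise in the long bay. All stock stands on the bench at the start; the bits lying between (bung, packets) are at most 12 mm high, taller clutter stands well outside the stock.
- long_objective: The longer of two microscope objectives, bare steel with dark bands, standing: lower barrel 30 mm diameter up to 34 mm height, then a nose 22 mm diameter up to 54 mm. Origin: centre of its underside. About 140 g.
- tall_vial: The tall slim amber glass vial with paper label and white cap, standing: 28 mm diameter, 74 mm high (cap 26 mm diameter from 58 mm up). Origin: centre of its underside. About 60 g.
- sample_jar: White wide jar with a bare metal lid, standing: 56 mm diameter, 58 mm high, the widest thing in the stock. Origin: centre of its underside. About 180 g.
- eyepiece: Microscope eyepiece standing on its black barrel: barrel 36 mm diameter up to 34 mm height, then a steel tube 24 mm diameter up to 52 mm. Origin: centre of its underside. About 110 g.
- short_objective: Spare, stays where it is: the short fat steel objective, 40 mm diameter up to 20 mm, then 26 mm diameter up to 30 mm height. Origin: centre of its underside.
- squat_vial: Spare, stays where it is: the squat amber glass vial with white cap, 38 mm diameter, 42 mm high. Origin: centre of its underside.
Not all that is in view belongs to the job. What is shaped like the eyepiece but red is not meant.

How it is judged:
By the outcome, as a careful person would: the job done as asked, in the order asked, and still so for the second after the job is handed in, with the robot touching nothing.
It also fails if it takes over 122 s, if anything falls off the work surface, if the arm or the gripper's body presses on something with over 40 N, if the wrist force passes 120 N, or if a joint passes its speed limit or range.

ROBOT

A 6-joint arm with a two-finger parallel gripper is mounted at the origin on the work surface. World frame = base frame: x ahead of the robot, y to its left, z up, the work surface at z = 0. Lengths are in mm, angles in rad, forces in N, time in s.
With the tool pointing down it reaches from about 275 to 825 mm from the base axis. Payload 5.2 kg.
Tool frame: the origin (TCP) lies on the centre line of the jaws, within the pads' length; the fingertips stand 14 mm ahead of it and the grasp point (between the pads) lies 5 mm behind it (manip.tips_ahead is the distance from the TCP to the fingertips, in mm); z points along the fingers, y is the line along which they close (so a half turn about z gives the same grasp; the last joint's range is limited). The gripper opens to 93 mm and grips with 3 to 60 N. Pads are 15 mm wide; open, the fingers measure 128 mm over their backs; the gripper's body (75 mm by 188 mm) begins 65 mm behind the grasp point.
Start: joints at [0.931, 0.259, 1.535, -0, 1.348, -0.203], TCP at [232.653, 498.375, 232.653] pointing down, gripper open.
Joint ranges: [-3.14, 3.14], [-0.91, 2.08], [0.19, 2.58], [-1.22, 4.36], [0.22, 2.71], [-3.12, 3.12]. Speed limits (rad/s): [2.57, 2.57, 3.14, 3.14, 3.14, 3.14].

INTERFACE

Orientations are given as a unit quaternion [w, x, y, z].
In Python, from plant import telemetry, vision, job, manip gives the robot as it stands. The module is installed in compiled form; this text tells all that it offers.
- The arm moves only by the tool step_arm, never from a script. Its argument "targets" is a list that holds one entry, the list of rows, each a list of 5 numbers: the shift along the tool's x, y, z in m, then the turn about the tool's z in rad, then the finger opening in m, from 0 to 0.093. In form: [[[dx, dy, dz, roll, hand], ...]]. A call has 1 to 12 rows; each row shifts and turns the commanded pose from where the row before left it, along the tool's axes as they then stand; what a row does not reach is not made up. A row lasts 1/8 s, in which the tool goes at most 62.5 mm and 10.7 degrees, less where a joint would pass 70% of its speed; a pose out of reach is approached as far as the arm can. A call is refused whole if a number of a shift passes 0.0625 or a number of a turn 0.188, either way. A call with a gripper value outside its range is refused whole. The fingers move at their own pace and stop on an object; "grip_force" is the grip in N (left out, the last holds). Time passes only in rows, so rows that do not move let the fingers close. It gives the time, the measured TCP pose, the force, the opening and the grip force at its end, in the units of the state.
- telemetry.read_state(): the state, without advancing time (a new reading comes with each control period).
- vision.snapshot(name): name is "scene" or "top"; returns a dict with "pixels" (480x640x3 uint8, blue, green, red), "fx", "fy", "cx", "cy" (pixels), "cam_to_world" (4x4, takes a point from camera to world coordinates). Camera axes: x right, y down, z forward; pixel columns grow to the right and rows downward; lengths in mm; the calibration is good to about 2 mm. A picture is of the moment at which its call begins. There is no depth.
- job.job_done(): hands the job in; it is judged then, once.
The state is a dict: "time_s": time; "q": joint angles; "dq": joint speeds; "effort": joint torques, N m; "ee_pos": TCP position; "tcp_rot": TCP orientation; "force": force on the tool from outside, world axes, zero at the start; "ft_torque": the same for the moment, N m; "width": finger opening in mm; "finger_force": force on a finger pad.
Only numpy, scipy, OpenCV 4.12 (cv2) and the standard library are available. Lean on these libraries where they do the work, as an engineer would, in place of code of your own. Each camera call takes 0.05 s, during which the arm holds its last target. There are 200 camera calls.

## Working session

There is one attempt and no reset: what is moved stays moved. The work goes in short steps, Python scripts to look and compute and a tool call to move; the robot and the scene stay as the last step left them, time stands still between calls to the robot, and variables do not carry over. Pictures are saved under pics/ and viewed, at most 14 in all, crops included, and the job is handed in when it is done.

Besides the shell and the picture viewer there is one more tool, called after "Emit:" by a JSON object that holds its "method" and its "body". step_arm: Moves the arm, as the interface text tells. Its arguments: {"type":"object","properties":{"targets":{"type":"array","items":{"type":"array","items":{"type":"array","items":{"type":"number"}}}},"grip_force":{"type":"number"}},"required":["targets"]}

```bash
mkdir -p pics
cat > h.py <<'E'
import numpy as np, cv2, pickle
from plant import telemetry, vision, job, manip
def snap(name,f):
    s=vision.snapshot(name); cv2.imwrite(f'pics/{f}.png',s['pixels']); pickle.dump(s,open(f'pics/{f}.pkl','wb')); return s
def load(f): return pickle.load(open(f'pics/{f}.pkl','rb'))
def ray(s,u,v,z):
    T=np.array(s['cam_to_world']); d=T[:3,:3]@np.array([(u-s['cx'])/s['fx'],(v-s['cy'])/s['fy'],1]); o=T[:3,3]
    return (o+d*(z-o[2])/d[2]).round(1)
def proj(s,p):
    T=np.linalg.inv(np.array(s['cam_to_world'])); c=T[:3,:3]@np.array(p,float)+T[:3,3]
    return np.array([s['fx']*c[0]/c[2]+s['cx'],s['fy']*c[1]/c[2]+s['cy']]).round(1)
def crop(f,x0,y0,x1,y1,k,out):
    cv2.imwrite(f'pics/{out}.png',cv2.resize(load(f)['pixels'][y0:y1,x0:x1],None,fx=k,fy=k,interpolation=cv2.INTER_CUBIC))
E
python3 - <<'E'
from h import *
for n in('top','scene'):
    s=snap(n,n+'0'); print(s['fx'],s['cx'],s['cy'],np.array(s['cam_to_world']).round(3).tolist())
print(telemetry.read_state())
E
```

```text
583.9949533207299 316.5786744455494 242.5206534742036 [[-0.014, -0.993, 0.121, 431.067], [-1.0, 0.015, 0.013, 0.345], [-0.015, -0.121, -0.993, 1200.404], [0.0, 0.0, 0.0, 1.0]]
594.3406633762365 321.4054257159051 228.13513034791492 [[0.553, 0.526, -0.646, 1182.055], [0.833, -0.359, 0.421, -382.587], [-0.01, -0.771, -0.637, 616.72], [0.0, 0.0, 0.0, 1.0]]
{'time_s': 0.1, 'q': array([ 9.31202029e-01,  2.59256976e-01,  1.53594382e+00,  4.34871085e-06,
        1.34801336e+00, -2.02783138e-01]), 'dq': array([ 0.00025574, -0.00212036, -0.00361836,  0.00024456,  0.00026603,
       -0.000235  ]), 'effort': array([ 1.33697991e-03, -4.38207471e+01, -2.84645069e+01,  7.19154300e-02,
        3.62407090e-02, -8.63899186e-05]), 'ee_pos': array([232.3669269 , 497.99506818, 231.91987329]), 'tcp_rot': array([-3.33405730e-04,  2.16673755e-01,  9.76243733e-01, -7.39024848e-04]), 'force': array([-0.61418658, -0.58780631, -0.19333712]), 'ft_torque': array([-0.02607409,  0.07109212,  0.02796826]), 'finger_force': 0.0, 'width': 93.09553541318347}
```

View pics/top0.png

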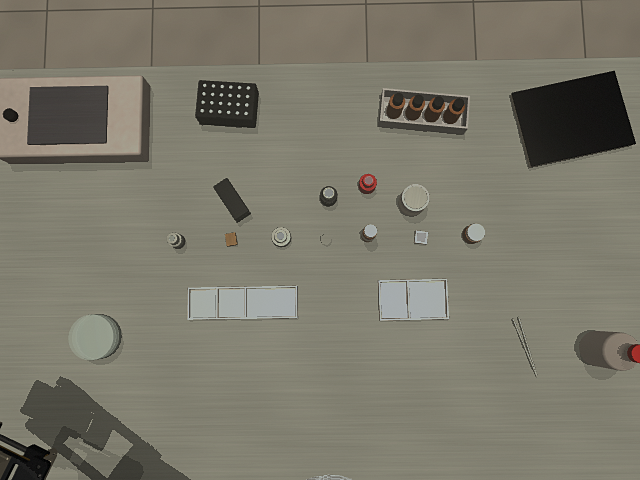

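View pics/scene0.png

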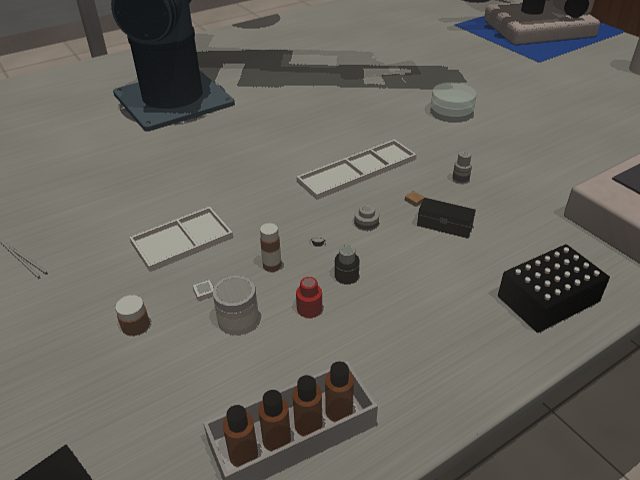

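Top view: slide box (232,200), black eyepiece (329,195), its red look-alike (368,183), wide jar (415,199), longer objective (176,240), short fat objective (281,237), tall vial (370,233), squat vial (475,233), long tray (243,303), short tray (413,300). I'll confirm these in enlarged crops.

Run:
```python
from h import *
crop('top0',160,172,310,327,3.8,'c1'); crop('top0',310,172,500,327,3.8,'c2'); crop('scene0',110,130,490,340,2.1,'c3')
```

```text
(no output)
```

View pics/c1.png

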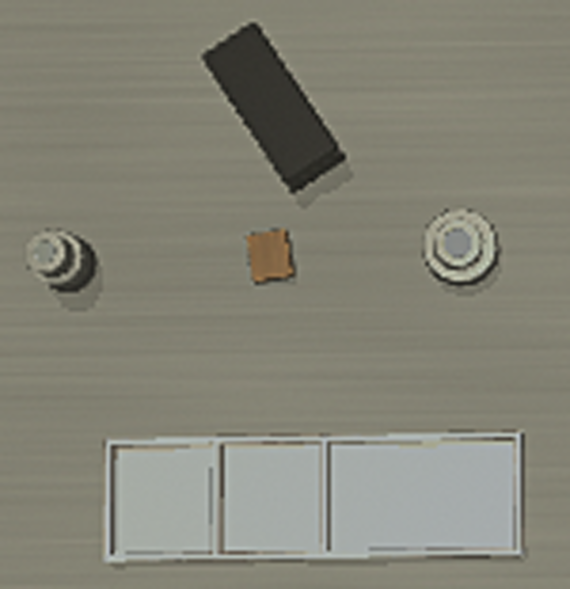

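View pics/c2.png

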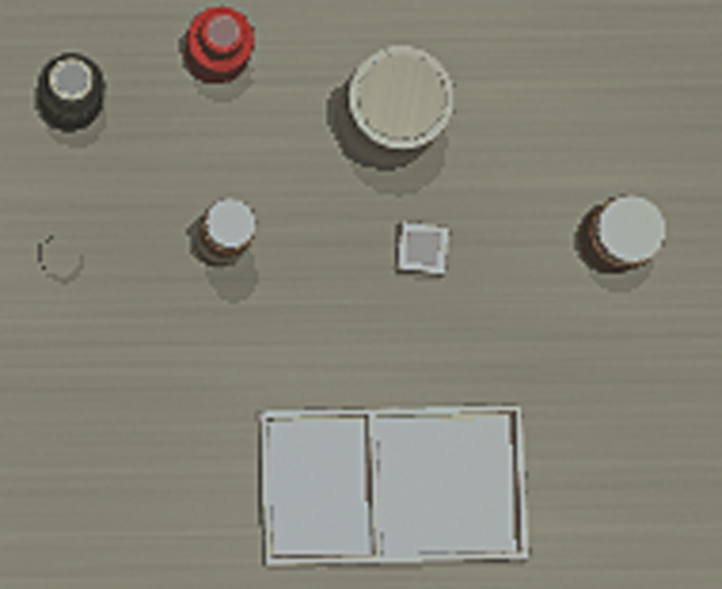

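View pics/c3.png

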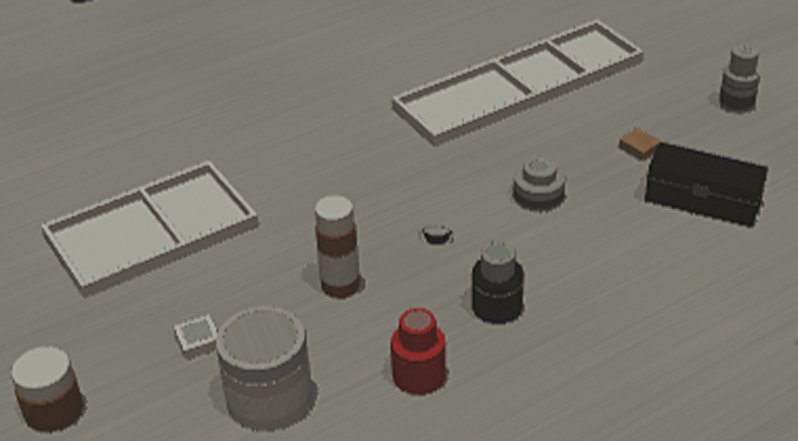

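```bash
cat > m.py <<'E'
from h import *
s=load('top0')
P=lambda x0,xc,yc,z: ray(s,x0+(xc+.5)/3.8-.5,172+(yc+.5)/3.8-.5,z)
o={'lobj':P(160,46,251,54),'eye':P(310,71,79,52),'jar':P(310,401,98,58),'vial':P(310,231,223,74),'red':P(310,223,33,52),'sobj':P(160,456,243,30),'squat':P(310,632,229,42)}
s2=load('scene0')
H={'lobj':54,'eye':52,'jar':58,'vial':74,'red':52,'sobj':30,'squat':42}
for k,v in o.items():
    p=proj(s2,v); print(k,v,'scene crop',((p-[110,130]+.5)*2.1-.5).round(1))
b=np.array([P(160,*c,36) for c in[(204,57),(257,23),(338,149),(285,183)]]); print('box',b.mean(0),b.tolist())
d=(b[2]+b[3]-b[0]-b[1])/2; e=b[1]-b[0]; print('len',np.hypot(*d[:2]),np.hypot(*e[:2]),'yaw',np.arctan2(d[1],d[0]),np.arctan2(e[1],e[0]))
for n,x0,cs in(('long',160,[(106,440),(522,431),(523,554),(106,561)]),('short',310,[(263,411),(520,407),(527,557),(267,564)])):
    t=np.array([P(x0,*c,12) for c in cs]); d=(t[0]+t[3]-t[1]-t[2])/2; e=(t[0]+t[1]-t[2]-t[3])/2
    yaw=np.arctan2(-d[0],d[1]); print(n,t.mean(0),'len',np.hypot(*d[:2]),np.hypot(*e[:2]),'yaw',yaw,np.arctan2(e[1],e[0]))
    c=t.mean(0)[:2]
    for bay in([-58,23,81] if n=='long' else [-29,39]): print('  bay',bay,(c+bay*np.array([-np.sin(yaw),np.cos(yaw)])).round(1))
    for q in t: print('  ',((proj(s2,q)-[110,130]+.5)*2.1-.5).round(0))
E
python3 m.py
```

```text
lobj [585.4 303.5  54. ] scene crop [742.9  53.7]
eye [672.1  -9.1  52. ] scene crop [495.5 255.1]
jar [ 657.9 -181.2   58. ] scene crop [257.6 338.9]
vial [591.1 -89.6  74. ] scene crop [330.7 209.7]
red [695.5 -89.7  52. ] scene crop [413.8 322.5]
sobj [589.5  90.7  30. ] scene crop [538.8 167.9]
squat [ 589.1 -302.3   42. ] scene crop [ 37.1 369.3]
box [665.9  188.85  36.  ] [[691.5, 224.9, 36.0], [709.6, 196.5, 36.0], [640.2, 152.9, 36.0], [622.3, 181.1, 36.0]]
len 81.92789512736185 33.677440520324595 yaw -2.578982491594838 -1.0033838937092818
long [456.675 168.75   12.   ] len 222.80296788867062 64.85123360430396 yaw 0.005161534054902224 0.0061680019648533025
  bay -58 [457.  110.8]
  bay 23 [456.6 191.7]
  bay 81 [456.3 249.7]
   [640.  53.]
   [431. 138.]
   [390. 100.]
   [594.  22.]
short [ 458.125 -177.725   12.   ] len 137.2532877566144 80.2503894071549 yaw 0.00692156523908342 0.003115254719814903
  bay -29 [ 458.3 -206.7]
  bay 39 [ 457.9 -138.7]
   [253. 217.]
   [ 80. 287.]
   [ 40. 228.]
   [207. 163.]
```

Confirmed in the crops. The longer objective, at c1 (46,251), is narrow with a tall nose, while the fat one at (456,243) is a low spare. The eyepiece is the black one at c2 (71,79), not the red one at (223,33). The vial meant is the slim one at c2 (231,223), not the squat one at (632,229). First I turn the jaws across the slide box, then move over it.

Emit:
{"method": "step_arm", "body": {"targets": [[[0,0,0,0.178,0.06],[0,0,0,0.178,0.06],[0,0,0,0.178,0.06],[0,0,0,0.178,0.06],[0,0,0,0.178,0.06],[0,0,0,0.178,0.06],[0,0,0,0.178,0.06],[0,0,0,0.178,0.06],[0,0,0,0.178,0.06],[0,0,0,0.178,0.06],[0,0,0,0.178,0.06],[0,0,0,0.178,0.06]]], "grip_force": 20}}

```text
time_s: 1.6
ee_pos: [232.5, 498.1, 232.1]
tcp_rot: [0.0, 0.961, 0.278, -0.0]
force: [-0.4, -0.0, -0.7]
width: 60.1
finger_force: 0.0
```

Emit:
{"method": "step_arm", "body": {"targets": [[[0.018,0.045,0,0,0.06],[0.018,0.045,0,0,0.06],[0.018,0.045,0,0,0.06],[0.018,0.045,0,0,0.06],[0.018,0.045,0,0,0.06],[0.018,0.045,0,0,0.06],[0.018,0.045,0,0,0.06],[0.018,0.045,0,0,0.06],[0.018,0.045,0,0,0.06],[0.018,0.045,0,0,0.06],[0.021,0.043,0,0,0.06],[0,0,0,0,0.06]]]}}

```text
time_s: 3.1
ee_pos: [669.6, 188.4, 230.7]
tcp_rot: [0.0, 0.96, 0.279, -0.001]
force: [-0.2, 0.4, -0.4]
width: 60.0
finger_force: 0.0
```

```bash
cat > t.py <<'E'
import sys
from h import *
# usage: t.py x y z phi -> needed tool dx dy dz (mm), roll
a=telemetry.read_state(); w,x,y,z=a['tcp_rot']
from scipy.spatial.transform import Rotation as Ro
R=Ro.from_quat([x,y,z,w]).as_matrix(); phi=np.arctan2(R[1,1],R[0,1])
t=list(map(float,sys.argv[1:5])); d=R.T@(np.array(t[:3])-a['ee_pos'])
print('t',round(a['time_s'],2),'pos',a['ee_pos'].round(1),'phi',phi.round(4),'w',round(a['width'],1),'F',a['force'].round(1),'ff',round(a['finger_force'],1),'tilt',R[:2,2].round(4))
print('d',d.round(1),'roll',round(phi-t[3],4))
E
python3 t.py 666 189 27 -1.006
```

```text
t 3.1 pos [669.6 188.4 230.7] phi -1.0059 w 60.0 F [-0.2  0.4 -0.4] ff 0.0 tilt [-0.0015 -0.0009]
d [ -2.4  -2.4 203.7] roll 0.0001
```

Emit:
{"method": "step_arm", "body": {"targets": [[[-0.002,-0.002,0.03,0,0.06],[0,0,0.03,0,0.06],[0,0,0.03,0,0.06],[0,0,0.03,0,0.06],[0,0,0.025,0,0.06],[0,0,0.02,0,0.06],[0,0,0.015,0,0.06],[0,0,0.01,0,0.06],[0,0,0.008,0,0.06],[0,0,0.006,0,0.06],[0,0,0,0,0.06],[0,0,0,0,0.06]]]}}

```text
time_s: 4.6
ee_pos: [665.2, 191.9, 29.2]
tcp_rot: [0.0, 0.96, 0.281, 0.0]
force: [0.0, 0.9, -0.4]
width: 59.4
finger_force: 0.0
```

```bash
python3 - <<'E'
from h import *
snap('scene','s1'); crop('s1',340,120,540,270,4,'s1c')
E
python3 t.py 666 189 27 -1.006
```

```text
t 4.65 pos [665.2 191.9  29.2] phi -1.0021 w 60.0 F [ 0.1  0.5 -0. ] ff 0.0 tilt [0.001  0.0001]
d [-0.9  2.8  2.2] roll 0.0039
```

View pics/s1c.png

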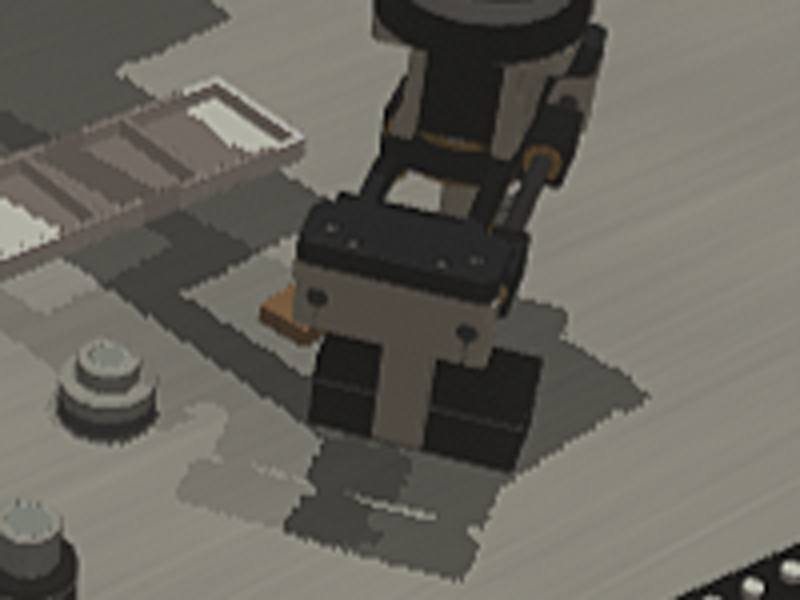

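The crop shows the fingers straddling the box near its middle, with the near finger at about (405,390). Closing and lifting.

Emit:
{"method": "step_arm", "body": {"targets": [[[0,0.002,0.001,0,0.02],[0,0,0,0,0.02],[0,0,0,0,0.02],[0,0,0,0,0.02],[0,0,0,0,0.02],[0,0,0,0,0.02],[0,0,-0.005,0,0.02],[0,0,-0.015,0,0.02],[0,0,-0.02,0,0.02],[0,0,-0.02,0,0.02],[0,0,-0.02,0,0.02],[0,0,0,0,0.02]]]}}

```text
time_s: 6.15
ee_pos: [667.7, 190.5, 111.3]
tcp_rot: [0.0, 0.96, 0.281, 0.003]
force: [0.3, -0.6, -1.5]
width: 33.8
finger_force: 20.0
```

```bash
python3 t.py 457 110.8 100 0.005
```

```text
t 6.15 pos [667.7 190.5 111.3] phi -1.002 w 33.8 F [ 0.3 -0.6 -1.5] ff 20.0 tilt [0.006  0.0007]
d [-220.5  -46.4   10. ] roll -1.007
```

Emit:
{"method": "step_arm", "body": {"targets": [[[-0.02,-0.004,0,0,0.02],[-0.035,-0.007,0,0,0.02],[-0.035,-0.007,0,0,0.02],[-0.035,-0.007,0,0,0.02],[-0.035,-0.008,0,0,0.02],[-0.035,-0.008,0,0,0.02],[-0.025,-0.005,0,0,0.02],[0,0,0,0,0.02]]]}}

```text
time_s: 7.15
ee_pos: [453.9, 110.2, 107.6]
tcp_rot: [-0.0, 0.96, 0.28, -0.001]
force: [0.5, 0.1, -1.0]
width: 33.7
finger_force: 20.0
```

Emit:
{"method": "step_arm", "body": {"targets": [[[0,0,0,-0.1,0.02],[0,0,0,-0.16,0.02],[0,0,0,-0.16,0.02],[0,0,0,-0.16,0.02],[0,0,0,-0.16,0.02],[0,0,0,-0.16,0.02],[0,0,0,-0.107,0.02],[0,0,0,0,0.02],[0,0,0,0,0.02]]]}}

```text
time_s: 8.28
ee_pos: [456.3, 110.6, 107.6]
tcp_rot: [0.0, 0.706, 0.708, 0.0]
force: [-0.4, 0.7, -1.1]
width: 34.0
finger_force: 20.0
```

```bash
python3 t.py 457 110.8 31 0.005
python3 - <<'E'
from h import *
snap('top','t1'); crop('t1',160,230,360,350,4,'t1c')
E
```

```text
t 8.28 pos [456.3 110.6 107.6] phi 0.0029 w 34.0 F [-0.4  0.7 -1.1] ff 20.0 tilt [0.0004 0.0001]
d [ 0.2  0.7 76.6] roll -0.0021
```

View pics/t1c.png

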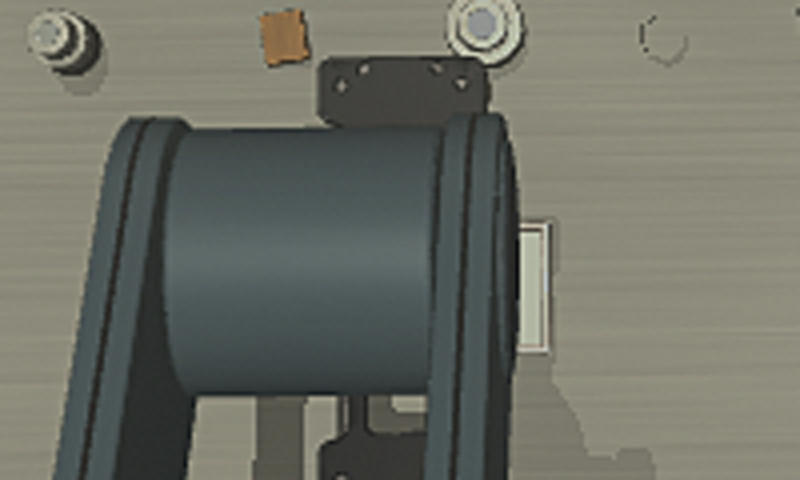

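The top camera is blocked by the arm. I'll lower to just above the walls and check in the scene view.

Emit:
{"method": "step_arm", "body": {"targets": [[[0,0.001,0.01,0,0.02],[0,0,0.02,0,0.02],[0,0,0.015,0,0.02],[0,0,0.01,0,0.02],[0,0,0.006,0,0.02],[0,0,0,0,0.02],[0,0,0,0,0.02]]]}}

```text
time_s: 9.2
ee_pos: [457.1, 110.5, 47.0]
tcp_rot: [0.0, 0.705, 0.709, 0.0]
force: [0.3, -0.3, -0.1]
width: 34.2
finger_force: 20.0
```

```bash
python3 t.py 457 110.8 31 0.005
python3 - <<'E'
from h import *
snap('scene','s2'); crop('s2',280,110,440,230,5,'s2c')
E
```

```text
t 9.2 pos [457.1 110.5  47. ] phi 0.0049 w 34.2 F [ 0.3 -0.3 -0.1] ff 20.0 tilt [ 0.0009 -0.    ]
d [ 0.3 -0.1 16. ] roll -0.0001
```

View pics/s2c.png

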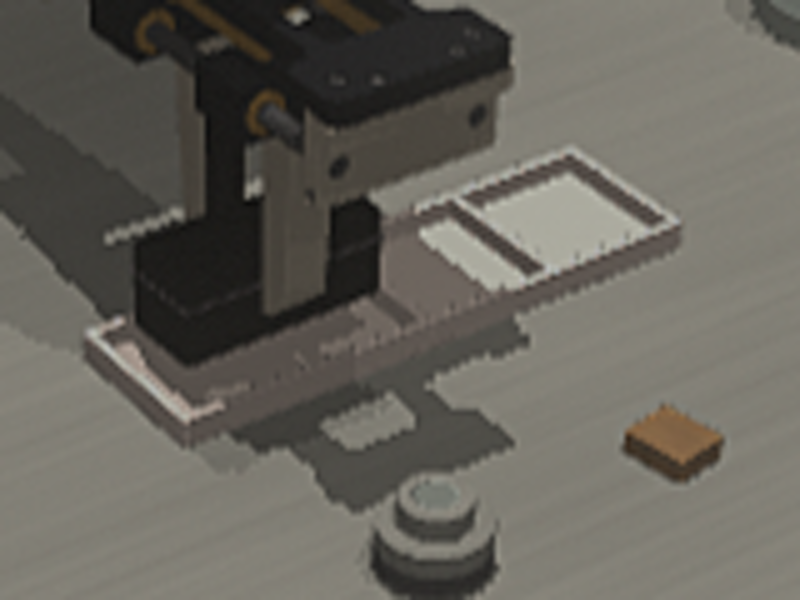

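Run:
```python
from h import *
s=load('s2'); P=lambda x,y,z: ray(s,280+(x+.5)/5-.5,110+(y+.5)/5-.5,z)
print('box near-bottom',P(190,362,19),P(380,295,19))
print('tip',P(265,316,33-0),P(326,298,33))
print('tray outer rim -y/+x corner',P(190,422,12),'+y/+x',P(682,222,12),'-y,-x',P(88,335,12),'divider near',P(412,325,12),P(540,268,12))
```

```text
box near-bottom [467.5  77.   19. ] [471.2 156.1  19. ]
tip [475.8 102.9  33. ] [478.7 126.8  33. ]
tray outer rim -y/+x corner [488.9  62.8  12. ] +y/+x [487.4 284.6  12. ] -y,-x [424.5  61.5  12. ] divider near [484.9 160.6  12. ] [481.8 221.3  12. ]
```

In the scene view the box, y 77–156, sits centred over the long bay, whose centre is at about y 116 in the same view. Lowering.

Emit:
{"method": "step_arm", "body": {"targets": [[[0,0,0.006,0,0.02],[0,0,0.004,0,0.02],[0,0,0.003,0,0.02],[0,0,0.001,0,0.02],[0,0,0.001,0,0.02],[0,0,0,0,0.02],[0,0,0,0,0.02]]]}}

```text
time_s: 10.12
ee_pos: [456.8, 110.5, 31.7]
tcp_rot: [0.0, 0.705, 0.709, 0.0]
force: [1.4, -0.0, -0.8]
width: 33.3
finger_force: 20.0
```

```bash
python3 t.py 457 110.8 31 0.005
```

```text
t 10.12 pos [456.8 110.5  31.7] phi 0.005 w 33.3 F [ 1.4 -0.  -0.8] ff 20.0 tilt [0.0002 0.    ]
d [0.3 0.2 0.7] roll 0.0
```

Emit:
{"method": "step_arm", "body": {"targets": [[[0,0,0.0005,0,0.02],[0,0,0.0005,0,0.02],[0,0,0.0005,0,0.02],[0,0,0,0,0.02]]]}}

```text
time_s: 10.62
ee_pos: [456.7, 110.5, 30.6]
tcp_rot: [0.0, 0.705, 0.709, 0.0]
force: [-1.3, -0.1, 6.2]
width: 33.4
finger_force: 20.0
```

Contact on the floor of the bay. Releasing and rising.

Emit:
{"method": "step_arm", "body": {"targets": [[[0,0,0,0,0.05],[0,0,0,0,0.05],[0,0,0,0,0.05],[0,0,-0.01,0,0.055],[0,0,-0.02,0,0.055],[0,0,-0.04,0,0.055],[0,0,-0.03,0,0.055],[0.03,0.02,0,0,0.055],[0.04,0.025,0,0,0.055],[0.04,0.025,0,0,0.055],[0.04,0.025,0,0,0.055],[0.04,0.025,0,0,0.055]]]}}

```text
time_s: 12.12
ee_pos: [576.5, 302.5, 130.9]
tcp_rot: [0.0, 0.705, 0.709, 0.0]
force: [0.8, 0.1, 0.6]
width: 55.1
finger_force: 0.0
```

Emit:
{"method": "step_arm", "body": {"targets": [[[0.003,0.008,0,0,0.055],[0,0,0,0,0.055],[0,0,0,0,0.055]]]}}

```text
time_s: 12.5
ee_pos: [583.1, 302.9, 130.3]
tcp_rot: [-0.0, 0.706, 0.709, -0.001]
force: [0.0, 0.6, 0.1]
width: 55.3
finger_force: 0.0
```

```bash
python3 t.py 585.4 303.5 28 0.005;  python3 - <<'E'
from h import *
snap('scene','s3'); crop('s3',280,90,480,240,4,'s3c')
E
```

```text
t 12.5 pos [583.1 302.9 130.3] phi 0.0041 w 55.3 F [0.  0.6 0.1] ff 0.0 tilt [-0.0009 -0.0006]
d [  0.7   2.4 102.3] roll -0.0009
```

View pics/s3c.png

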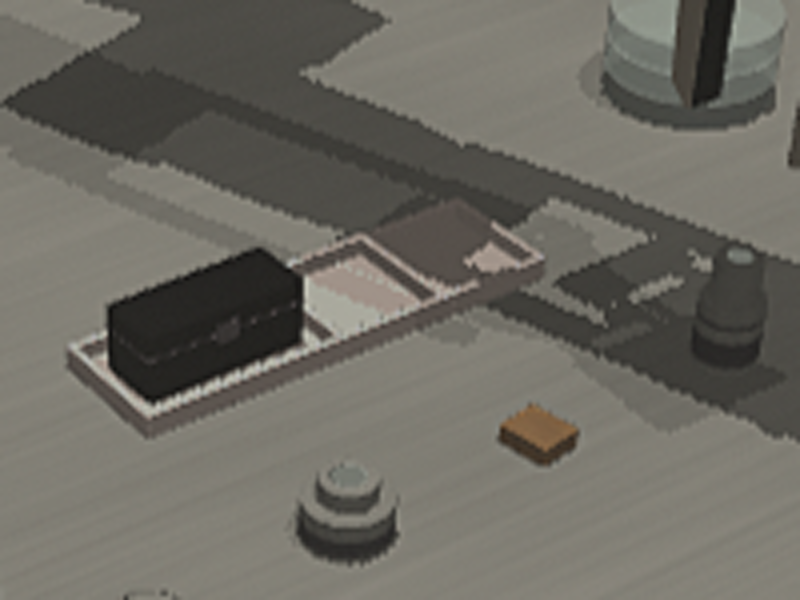

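The box sits flat in the long bay, bottom edge around (155,400)–(300,340). Descending on the longer objective and gripping it.

Emit:
{"method": "step_arm", "body": {"targets": [[[0.001,0.002,0.02,0,0.055],[0,0,0.025,0,0.055],[0,0,0.025,0,0.055],[0,0,0.015,0,0.055],[0,0,0.01,0,0.055],[0,0,0.007,0,0.055],[0,0,0,0,0.055],[0,0,0,0,0.055]]]}}

```text
time_s: 13.55
ee_pos: [586.3, 305.3, 28.9]
tcp_rot: [0.0, 0.705, 0.709, 0.001]
force: [-0.4, -0.2, 0.9]
width: 55.1
finger_force: 0.0
```

Emit:
{"method": "step_arm", "body": {"targets": [[[0,0,0,0,0.035],[0,0,0,0,0.02],[0,0,0,0,0.02],[0,0,0,0,0.02],[0,0,0,0,0.02],[0,0,0,0,0.02]]], "grip_force": 25}}

```text
time_s: 14.3
ee_pos: [585.8, 305.1, 28.3]
tcp_rot: [0.0, 0.705, 0.709, 0.0]
force: [-0.9, -0.2, 3.7]
width: 29.5
finger_force: 25.0
```

```bash
python3 t.py 456.6 191.7 110 0.005;  python3 - <<'E'
from h import *
snap('scene','s4'); crop('s4',400,110,520,200,5,'s4c')
E
```

```text
t 14.3 pos [585.8 305.1  28.3] phi 0.005 w 29.5 F [-0.9 -0.2  3.7] ff 25.0 tilt [0.0001 0.0001]
d [-112.8 -129.7  -81.7] roll 0.0
```

View pics/s4c.png

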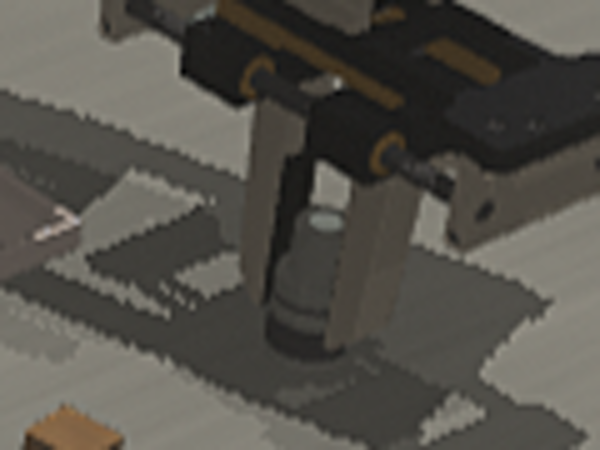

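Gripped: width 29.5, objective upright between the fingers around (305,300). Carrying it to the middle bay.

Emit:
{"method": "step_arm", "body": {"targets": [[[0,0,-0.01,0,0.02],[0,0,-0.025,0,0.02],[0,0,-0.03,0,0.02],[-0.015,-0.015,-0.017,0,0.02],[-0.025,-0.03,0,0,0.02],[-0.03,-0.035,0,0,0.02],[-0.025,-0.03,0,0,0.02],[-0.018,-0.02,0,0,0.02],[0,0,0,0,0.02],[0,0,0,0,0.02]]]}}

```text
time_s: 15.6
ee_pos: [457.6, 191.8, 110.8]
tcp_rot: [0.001, 0.705, 0.709, 0.001]
force: [-0.5, -0.3, -0.3]
width: 29.2
finger_force: 25.0
```

```bash
python3 t.py 456.6 191.7 32 0.005
```

```text
t 15.6 pos [457.6 191.8 110.8] phi 0.0047 w 29.2 F [-0.5 -0.3 -0.3] ff 25.0 tilt [0.002  0.0005]
d [-0.2 -1.1 78.8] roll -0.0003
```

Emit:
{"method": "step_arm", "body": {"targets": [[[0,-0.001,0.01,0,0.02],[0,0,0.02,0,0.02],[0,0,0.02,0,0.02],[0,0,0.013,0,0.02],[0,0,0.008,0,0.02],[0,0,0.005,0,0.02],[0,0,0.002,0,0.02],[0,0,0,0,0.02],[0,0,0,0,0.02]]]}}

```text
time_s: 16.73
ee_pos: [455.7, 191.5, 32.6]
tcp_rot: [0.0, 0.705, 0.709, 0.0]
force: [-0.3, 0.2, -0.8]
width: 29.1
finger_force: 25.0
```

Emit:
{"method": "step_arm", "body": {"targets": [[[0,0,0.0005,0,0.02],[0,0,0.0005,0,0.02],[0,0,0,0,0.02]]]}}

```text
time_s: 17.1
ee_pos: [455.4, 191.5, 31.3]
tcp_rot: [0.0, 0.705, 0.709, 0.0]
force: [0.3, -0.7, 1.1]
width: 29.5
finger_force: 25.0
```

Emit:
{"method": "step_arm", "body": {"targets": [[[0,0,0.0004,0,0.02],[0,0,0,0,0.02]]]}}

```text
time_s: 17.35
ee_pos: [455.4, 191.5, 31.3]
tcp_rot: [0.0, 0.705, 0.709, 0.0]
force: [-1.6, 0.0, 5.5]
width: 29.7
finger_force: 25.0
```

Emit:
{"method": "step_arm", "body": {"targets": [[[0,0,0,0,0.05],[0,0,0,0,0.05],[0,0,0,0,0.05],[0,0,-0.01,0,0.05],[0,0,-0.03,0,0.05],[0,0,-0.04,0,0.05],[0,0,-0.04,0,0.05],[-0.03,0.015,0,0,0.05],[-0.05,0.025,0,0,0.05],[-0.05,0.025,0,0,0.05],[-0.05,0.025,0,0,0.05],[-0.05,0.025,0,0,0.05]]]}}

```text
time_s: 18.85
ee_pos: [572.2, -39.7, 151.6]
tcp_rot: [0.0, 0.705, 0.709, 0.0]
force: [1.0, -0.2, -0.1]
width: 49.9
finger_force: 0.0
```

Emit:
{"method": "step_arm", "body": {"targets": [[[-0.035,0.015,0,0,0.05],[-0.015,0.005,0,0,0.05],[0,0,0,0,0.05],[0,0,0,0,0.05]]]}}

```text
time_s: 19.35
ee_pos: [591.0, -86.3, 150.9]
tcp_rot: [-0.0, 0.705, 0.709, 0.0]
force: [0.7, -1.0, 0.4]
width: 49.9
finger_force: 0.0
```

```bash
python3 t.py 591.1 -89.6 40 0.005
```

```text
t 19.35 pos [591.  -86.3 150.9] phi 0.0061 w 49.9 F [ 0.7 -1.   0.4] ff 0.0 tilt [-0.0006  0.0007]
d [-3.400e+00  1.000e-01  1.109e+02] roll 0.0011
```

Emit:
{"method": "step_arm", "body": {"targets": [[[-0.003,0,0.02,0,0.05],[0,0,0.025,0,0.05],[0,0,0.025,0,0.05],[0,0,0.02,0,0.05],[0,0,0.015,0,0.05],[0,0,0.01,0,0.05],[0,0,0,0,0.05],[0,0,0,0,0.05],[0,0,0,0,0.04],[0,0,0,0,0.035],[0,0,0,0,0.03],[0,0,0,0,0.02]]], "grip_force": 15}}

```text
time_s: 20.85
ee_pos: [591.8, -90.9, 35.9]
tcp_rot: [0.0, 0.705, 0.709, 0.0]
force: [-0.7, 0.5, 0.3]
width: 28.0
finger_force: 15.0
```

Emit:
{"method": "step_arm", "body": {"targets": [[[0,0,0,0,0.02],[0,0,0,0,0.02]]]}}

```text
time_s: 21.1
ee_pos: [591.8, -90.9, 35.9]
tcp_rot: [0.0, 0.705, 0.709, 0.0]
force: [-1.2, -1.0, 1.2]
width: 27.5
finger_force: 15.0
```

```bash
python3 t.py 456.3 249.7 130 0.005;  python3 - <<'E'
from h import *
s=snap('scene','s5'); snap('top','t5')
a=cv2.resize(s['pixels'][190:290,210:310],None,fx=4,fy=4,interpolation=2); b=cv2.resize(s['pixels'][130:230,300:400],None,fx=4,fy=4,interpolation=2)
cv2.imwrite('pics/s5c.png',np.hstack([a,b]))
E
```

```text
t 21.1 pos [591.8 -90.9  35.9] phi 0.0049 w 27.5 F [-1.2 -1.   1.2] ff 15.0 tilt [ 0.0001 -0.0001]
d [ 341.3 -133.8  -94.2] roll -0.0001
```

View pics/s5c.png

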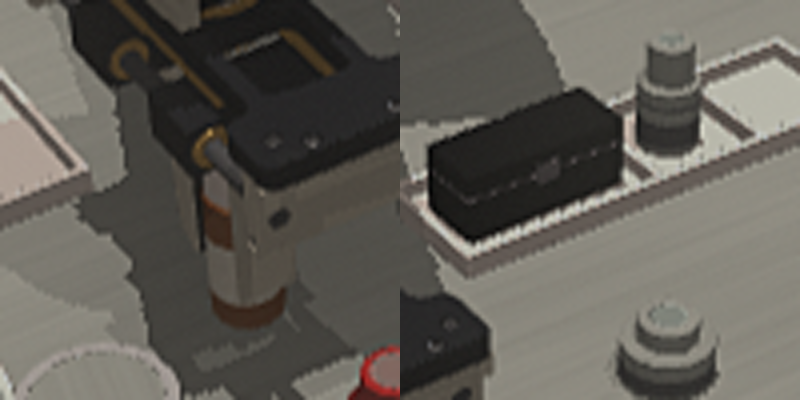

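The vial is gripped upright around (235,260), and the objective stands flat in the middle bay around (668,110). Carrying the vial to the end bay.

Emit:
{"method": "step_arm", "body": {"targets": [[[0,0,-0.01,0,0.02],[0,0,-0.025,0,0.02],[0,0,-0.035,0,0.02],[0,0,-0.024,0,0.02],[0.02,-0.008,0,0,0.02],[0.035,-0.014,0,0,0.02],[0.045,-0.017,0,0,0.02],[0.045,-0.017,0,0,0.02],[0.045,-0.017,0,0,0.02],[0.045,-0.017,0,0,0.02],[0.045,-0.017,0,0,0.02],[0.035,-0.014,0,0,0.02]]]}}

```text
time_s: 22.7
ee_pos: [466.0, 225.8, 128.4]
tcp_rot: [-0.001, 0.705, 0.709, -0.001]
force: [0.1, -0.2, -0.6]
width: 27.7
finger_force: 15.0
```

Emit:
{"method": "step_arm", "body": {"targets": [[[0.02,-0.008,0,0,0.02],[0.006,-0.004,0,0,0.02],[0,0,0,0,0.02],[0,0,0,0,0.02]]]}}

```text
time_s: 23.2
ee_pos: [457.1, 248.8, 129.5]
tcp_rot: [0.0, 0.706, 0.709, -0.0]
force: [0.2, 0.4, -0.5]
width: 27.9
finger_force: 15.0
```

```bash
python3 t.py 456.3 249.7 40 0.005
```

```text
t 23.2 pos [457.1 248.8 129.5] phi 0.0042 w 27.9 F [ 0.2  0.4 -0.5] ff 15.0 tilt [-0.0004 -0.0004]
d [ 1.  -0.7 89.5] roll -0.0008
```

Emit:
{"method": "step_arm", "body": {"targets": [[[0.001,-0.001,0.01,0,0.02],[0,0,0.02,0,0.02],[0,0,0.025,0,0.02],[0,0,0.018,0,0.02],[0,0,0.009,0,0.02],[0,0,0.005,0,0.02],[0,0,0.002,0,0.02],[0,0,0,0,0.02],[0,0,0,0,0.02]]]}}

```text
time_s: 24.32
ee_pos: [456.4, 250.6, 41.3]
tcp_rot: [0.0, 0.705, 0.709, 0.0]
force: [-0.2, 0.2, -0.8]
width: 28.1
finger_force: 15.0
```

Emit:
{"method": "step_arm", "body": {"targets": [[[0,0,0.0005,0,0.02],[0,0,0.0005,0,0.02],[0,0,0,0,0.02]]]}}

```text
time_s: 24.7
ee_pos: [456.0, 250.5, 39.7]
tcp_rot: [-0.0, 0.705, 0.709, -0.0]
force: [-0.2, -0.7, -0.7]
width: 27.7
finger_force: 15.0
```

Emit:
{"method": "step_arm", "body": {"targets": [[[0,0,0.0005,0,0.02],[0,0,0.0005,0,0.02],[0,0,0,0,0.02]]]}}

```text
time_s: 25.08
ee_pos: [456.0, 250.4, 38.9]
tcp_rot: [0.0, 0.705, 0.709, 0.0]
force: [-0.3, 0.1, 0.9]
width: 27.6
finger_force: 15.0
```

Emit:
{"method": "step_arm", "body": {"targets": [[[0,0,0.0004,0,0.02],[0,0,0,0,0.02]]]}}

```text
time_s: 25.32
ee_pos: [456.0, 250.5, 38.8]
tcp_rot: [0.0, 0.705, 0.709, 0.0]
force: [-2.4, -0.5, 5.6]
width: 27.7
finger_force: 15.0
```

Emit:
{"method": "step_arm", "body": {"targets": [[[0,0,0,0,0.05],[0,0,0,0,0.05],[0,0,0,0,0.05],[0,0,-0.01,0,0.05],[0,0,-0.03,0,0.05],[0,0,-0.04,0,0.05],[0,0,-0.03,0,0.05],[-0.03,0.014,0,0,0.05],[-0.05,0.0235,0,0,0.093],[-0.05,0.0235,0,0,0.093],[-0.05,0.0235,0,0,0.093],[-0.05,0.0235,0,0,0.093]]]}}

```text
time_s: 26.82
ee_pos: [565.9, 19.3, 149.2]
tcp_rot: [0.0, 0.705, 0.709, 0.0]
force: [1.5, 0.7, -0.2]
width: 85.9
finger_force: 0.0
```

Emit:
{"method": "step_arm", "body": {"targets": [[[-0.05,0.0235,0,0,0.093],[-0.05,0.0235,0,0,0.093],[-0.05,0.0235,0,0,0.093],[-0.035,0.0165,0,0,0.093],[-0.016,0.007,0,0,0.093],[0,0,0,0,0.093],[0,0,0,0,0.093]]]}}

```text
time_s: 27.7
ee_pos: [659.6, -177.8, 148.4]
tcp_rot: [-0.001, 0.705, 0.709, 0.0]
force: [0.1, -0.2, 0.1]
width: 93.0
finger_force: 0.0
```

```bash
python3 t.py 657.9 -181.2 28 0.005
```

```text
t 27.7 pos [ 659.6 -177.8  148.4] phi 0.0061 w 93.0 F [ 0.1 -0.2  0.1] ff 0.0 tilt [-0.0007  0.0008]
d [ -3.5  -1.7 120.4] roll 0.0011
```

Emit:
{"method": "step_arm", "body": {"targets": [[[-0.0035,-0.0015,0.02,0,0.093],[0,0,0.03,0,0.093],[0,0,0.03,0,0.093],[0,0,0.02,0,0.093],[0,0,0.012,0,0.093],[0,0,0.006,0,0.093],[0,0,0,0,0.093],[0,0,0,0,0.093],[0,0,0,0,0.08],[0,0,0,0,0.07],[0,0,0,0,0.062],[0,0,0,0,0.045]]], "grip_force": 25}}

```text
time_s: 29.2
ee_pos: [658.7, -183.0, 30.4]
tcp_rot: [-0.0, 0.705, 0.709, -0.0]
force: [-0.3, 0.4, 0.9]
width: 57.8
finger_force: 0.0
```

Emit:
{"method": "step_arm", "body": {"targets": [[[0,0,0,0,0.045],[0,0,0,0,0.045],[0,0,0,0,0.045]]]}}

```text
time_s: 29.58
ee_pos: [658.7, -183.1, 30.4]
tcp_rot: [0.0, 0.705, 0.709, 0.0]
force: [0.3, -0.8, 0.6]
width: 55.5
finger_force: 25.0
```

```bash
python3 t.py 458.3 -206.7 110 0.005
```

```text
t 29.57 pos [ 658.7 -183.1   30.4] phi 0.005 w 55.5 F [ 0.3 -0.8  0.6] ff 25.0 tilt [ 0.0001 -0.    ]
d [ -22.6 -200.5  -79.6] roll -0.0
```

Emit:
{"method": "step_arm", "body": {"targets": [[[0,0,-0.01,0,0.045],[0,0,-0.025,0,0.045],[0,0,-0.03,0,0.045],[0,-0.01,-0.015,0,0.045],[-0.004,-0.03,0,0,0.045],[-0.005,-0.04,0,0,0.045],[-0.005,-0.04,0,0,0.045],[-0.005,-0.04,0,0,0.045],[-0.004,-0.028,0,0,0.045],[-0.001,-0.0125,0,0,0.045],[0,0,0,0,0.045],[0,0,0,0,0.045]]]}}

```text
time_s: 31.08
ee_pos: [459.3, -208.2, 110.6]
tcp_rot: [0.001, 0.705, 0.709, 0.0]
force: [-0.4, 0.6, -0.8]
width: 55.6
finger_force: 25.0
```

```bash
python3 t.py 458.3 -208 34.5 0.005
```

```text
t 31.07 pos [ 459.3 -208.2  110.6] phi 0.0051 w 55.6 F [-0.4  0.6 -0.8] ff 25.0 tilt [ 0.0011 -0.0005]
d [ 0.3 -1.1 76.1] roll 0.0001
```

Emit:
{"method": "step_arm", "body": {"targets": [[[0,-0.001,0.01,0,0.045],[0,0,0.02,0,0.045],[0,0,0.02,0,0.045],[0,0,0.012,0,0.045],[0,0,0.008,0,0.045],[0,0,0.0045,0,0.045],[0,0,0.0015,0,0.045],[0,0,0,0,0.045],[0,0,0,0,0.045]]]}}

```text
time_s: 32.2
ee_pos: [457.6, -208.3, 34.8]
tcp_rot: [0.0, 0.705, 0.709, 0.0]
force: [-0.7, -0.4, -1.2]
width: 55.2
finger_force: 25.0
```

Emit:
{"method": "step_arm", "body": {"targets": [[[0,0,0.0005,0,0.045],[0,0,0.0005,0,0.045],[0,0,0,0,0.045]]]}}

```text
time_s: 32.58
ee_pos: [457.3, -208.1, 33.4]
tcp_rot: [0.0, 0.705, 0.709, -0.0]
force: [0.5, -0.5, -0.5]
width: 55.6
finger_force: 25.0
```

Emit:
{"method": "step_arm", "body": {"targets": [[[0,0,0.0006,0,0.045],[0,0,0,0,0.045]]]}}

```text
time_s: 32.83
ee_pos: [457.3, -208.1, 33.3]
tcp_rot: [0.0, 0.705, 0.709, -0.0]
force: [-1.3, 1.0, 5.2]
width: 55.7
finger_force: 25.0
```

Emit:
{"method": "step_arm", "body": {"targets": [[[0,0,0,0,0.08],[0,0,0,0,0.08],[0,0,0,0,0.08],[0,0,-0.01,0,0.08],[0,0,-0.03,0,0.08],[0,0,-0.04,0,0.08],[0,0,-0.02,0,0.06],[0.02,0.022,0,0,0.06],[0.035,0.037,0,0,0.06],[0.035,0.037,0,0,0.06],[0.035,0.037,0,0,0.06],[0.035,0.037,0,0,0.06]]]}}

```text
time_s: 34.33
ee_pos: [627.7, -45.9, 133.6]
tcp_rot: [0.0, 0.705, 0.709, 0.0]
force: [0.3, -0.6, 0.5]
width: 59.6
finger_force: 0.0
```

Emit:
{"method": "step_arm", "body": {"targets": [[[0.027,0.03,0,0,0.06],[0.012,0.015,0,0,0.06],[0,0,0,0,0.06],[0,0,0,0,0.06]]]}}

```text
time_s: 34.83
ee_pos: [670.6, -8.5, 132.9]
tcp_rot: [-0.0, 0.705, 0.709, -0.0]
force: [0.5, -0.5, 1.1]
width: 60.0
finger_force: 0.0
```

```bash
python3 t.py 672.1 -9.1 28 0.005
```

```text
t 34.83 pos [670.6  -8.5 132.9] phi 0.0049 w 60.0 F [ 0.5 -0.5  1.1] ff 0.0 tilt [-0.0007 -0.0003]
d [ -0.6   1.5 104.9] roll -0.0001
```

Emit:
{"method": "step_arm", "body": {"targets": [[[-0.0005,0.001,0.02,0,0.06],[0,0,0.025,0,0.06],[0,0,0.025,0,0.06],[0,0,0.017,0,0.06],[0,0,0.01,0,0.06],[0,0,0.007,0,0.06],[0,0,0,0,0.06],[0,0,0,0,0.06],[0,0,0,0,0.05],[0,0,0,0,0.045],[0,0,0,0,0.038],[0,0,0,0,0.025]]]}}

```text
time_s: 36.33
ee_pos: [672.4, -8.5, 28.9]
tcp_rot: [0.0, 0.705, 0.709, 0.0]
force: [-0.1, 0.6, 0.2]
width: 35.4
finger_force: 25.0
```

Emit:
{"method": "step_arm", "body": {"targets": [[[0,0,0,0,0.025],[0,0,0,0,0.025],[0,0,0,0,0.025]]]}}

```text
time_s: 36.7
ee_pos: [672.4, -8.5, 28.8]
tcp_rot: [0.0, 0.705, 0.709, 0.0]
force: [-0.7, 0.4, 1.2]
width: 34.9
finger_force: 25.0
```

```bash
python3 t.py 457.9 -138.7 110 0.005
```

```text
t 36.7 pos [672.4  -8.5  28.8] phi 0.005 w 34.9 F [-0.7  0.4  1.2] ff 25.0 tilt [ 0.0001 -0.    ]
d [-129.2 -215.1  -81.2] roll -0.0
```

Emit:
{"method": "step_arm", "body": {"targets": [[[0,0,-0.01,0,0.025],[0,0,-0.025,0,0.025],[0,0,-0.03,0,0.025],[-0.01,-0.015,-0.016,0,0.025],[-0.02,-0.035,0,0,0.025],[-0.025,-0.04,0,0,0.025],[-0.025,-0.04,0,0,0.025],[-0.025,-0.04,0,0,0.025],[-0.015,-0.03,0,0,0.025],[-0.009,-0.015,0,0,0.025],[0,0,0,0,0.025],[0,0,0,0,0.025]]]}}

```text
time_s: 38.2
ee_pos: [459.2, -138.5, 110.1]
tcp_rot: [0.001, 0.705, 0.709, 0.0]
force: [0.2, -0.6, -0.4]
width: 36.0
finger_force: 25.0
```

```bash
python3 t.py 457.9 -138.2 33 0.005
```

```text
t 38.2 pos [ 459.2 -138.5  110.1] phi 0.0051 w 36.0 F [ 0.2 -0.6 -0.4] ff 25.0 tilt [ 0.0014 -0.0003]
d [ 0.4 -1.4 77.1] roll 0.0001
```

Emit:
{"method": "step_arm", "body": {"targets": [[[0,-0.001,0.01,0,0.025],[0,0,0.02,0,0.025],[0,0,0.02,0,0.025],[0,0,0.012,0,0.025],[0,0,0.008,0,0.025],[0,0,0.005,0,0.025],[0,0,0.002,0,0.025],[0,0,0,0,0.025],[0,0,0,0,0.025]]]}}

```text
time_s: 39.33
ee_pos: [457.3, -138.7, 33.2]
tcp_rot: [0.0, 0.705, 0.709, 0.0]
force: [-0.1, -0.3, 0.6]
width: 35.1
finger_force: 25.0
```

Emit:
{"method": "step_arm", "body": {"targets": [[[0,0,0.0005,0,0.025],[0,0,0.0005,0,0.025],[0,0,0,0,0.025]]]}}

```text
time_s: 39.7
ee_pos: [457.0, -138.6, 31.8]
tcp_rot: [0.0, 0.705, 0.709, -0.0]
force: [0.0, 0.4, -0.5]
width: 35.5
finger_force: 25.0
```

Emit:
{"method": "step_arm", "body": {"targets": [[[0,0,0.0006,0,0.025],[0,0,0,0,0.025]]]}}

```text
time_s: 39.95
ee_pos: [457.0, -138.6, 31.8]
tcp_rot: [0.0, 0.705, 0.709, -0.0]
force: [-2.1, 1.1, 6.7]
width: 35.4
finger_force: 25.0
```

Contact. Releasing, rising and moving clear.

Emit:
{"method": "step_arm", "body": {"targets": [[[0,0,0,0,0.06],[0,0,0,0,0.06],[0,0,0,0,0.06],[0,0,-0.01,0,0.06],[0,0,-0.03,0,0.06],[0,0,-0.04,0,0.06],[0,0,-0.04,0,0.06],[0.04,-0.01,0,0,0.06],[0.05,-0.01,0,0,0.06],[0.05,-0.01,0,0,0.06],[0,0,0,0,0.06],[0,0,0,0,0.06]]]}}

```text
time_s: 41.45
ee_pos: [426.8, 1.0, 151.7]
tcp_rot: [0.001, 0.705, 0.709, 0.0]
force: [-1.2, -0.1, 0.7]
width: 59.9
finger_force: 0.0
```

Run:
```python
from h import *
snap('scene','s9'); crop('s9',100,90,500,340,2,'s9c')
```

```text
(no output)
```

View pics/s9c.png

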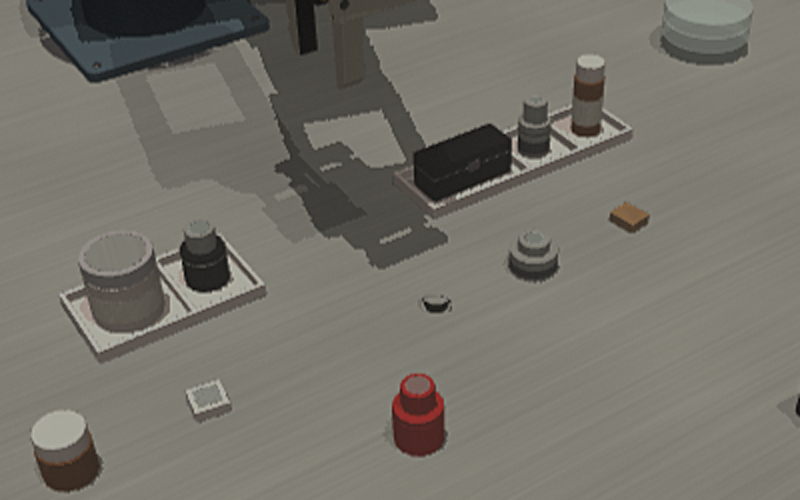

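All five items stand upright in their bays: box (463,165), objective (534,128), vial (588,95), jar (122,280), eyepiece (205,258). The spares at (533,252) and (66,450) have not moved. Handing in.

```bash
python3 -c "
from plant import job; print(job.job_done())"
```

```text
the job is handed in; nothing more can be done
None
```

Both microscope kits are made up in the order asked and handed in at about 41 s; the last picture shows all five items upright in their bays and both spares unmoved.

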